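Load the cup carrier into the seal check dock and shut its hood

ROBOT

A 6-joint arm with a two-finger parallel gripper is mounted at the origin on a cart in front of the work surface, level with it; the furniture and walls round the work are solid. World frame = base frame: x ahead of the robot, y to its left, z up, the work surface at z = 0. Lengths are in m, angles in rad, forces in N, time in s.
With the tool pointing down it reaches from about 0.225 to 0.875 m from the base axis. Payload 3.4 kg.
Tool frame: the origin (TCP) lies at the very end of the fingers, on their centre line; the grasp point (between the pads) lies 19 mm behind it (manip.hold_point_z is the distance from the TCP to the grasp point, in m); z points along the fingers, y is the line along which they close (so a half turn about z gives the same grasp; the last joint's range is limited). The gripper opens to 85 mm and grips with 20 to 120 N. Pads are 22 mm wide; open, the fingers measure 114 mm over their backs; the gripper's body (76 mm by 85 mm) begins 54 mm behind the grasp point. The pads swing forward as they close: fully open they stand 13 mm farther back than shut.
Start: joints at [-0.121, 0.276, 1.505, -0, 1.361, -0.121], TCP at [0.575, -0, 0.231] pointing down, gripper open.
Joint ranges: [-2.89, 2.89], [-0.75, 2.08], [0.22, 2.7], [-1.18, 4.32], [0.11, 2.71], [-2.7, 2.7]. Speed limits (rad/s): [2.57, 2.57, 3.14, 3.14, 3.14, 3.14].

INTERFACE

Orientations are given as a unit quaternion [w, x, y, z].
In Python, from rig import readout, viewer, order, manip gives the robot as it stands. The module is installed in compiled form; this text tells all that it offers.
- The arm moves only by the tool send_rows, never from a script. Its arguments are lists of equal length, an entry for each row: "xyz": the shift along the world's x, y, z in m, a list of three; "delta_rot": the turn, a rotation vector about the world's x, y, z in degrees, a list of three. In form: {"xyz": [[tx, ty, tz], ...], "delta_rot": [[wx, wy, wz], ...]}. A call has 1 to 12 rows; each row shifts and turns the commanded pose from where the row before left it; what a row does not reach is not made up. A row lasts 1/10 s, in which the tool goes at most 50 mm and 8.59 degrees, less where a joint would pass 70% of its speed; a pose out of reach is approached as far as the arm can. A call with a gripper value outside its range is refused whole. "gripper" is the finger opening in m, from 0 to 0.0854, set as the call begins (left out, the last holds). The fingers move at their own pace and stop on an object; "force" is the grip in N (left out, the last holds). Time passes only in rows, so rows that do not move let the fingers close. It gives the time, the measured TCP pose, the force, the opening and the grip force at its end, in the units of the state.
- readout.get_state(): the state, without advancing time (a new reading comes with each control period).
- viewer.get_image(name): name is "scene" or "side" or "wrist"; returns a dict with "color" (420x560x3 uint8, red, green, blue), "depth" (420x560 float32, m along the optical axis (not along the pixel's ray), 0 where there is no reading), "K" (3x3 intrinsics, pixels), "camera_from_world" (4x4, takes a point from world to camera coordinates). Camera axes: x right, y up, looking along -z (the intrinsics and any distortion apply to the point x, -y, -z); pixel columns grow to the right and rows downward; lengths in m; the calibration is good to about 2 mm. A picture is of the moment at which its call begins.
- order.sign_off(): hands the job in; it is judged then, once.
The state is a dict: "clock": time; "qpos": joint angles; "qd": joint speeds; "effort": joint torques, N m; "position": TCP position; "ee_rot": TCP orientation; "contact_force": force on the tool from outside, world axes, zero at the start; "moment": the same for the moment, N m; "width": finger opening in m; "gripper_force": force on a finger pad.
Only numpy, scipy, OpenCV 4.12 (cv2) and the standard library are available. Lean on these libraries where they do the work, as an engineer would, in place of code of your own. Each camera call takes 0.05 s, during which the arm holds its last target. There are 200 camera calls.

TASK

Get the seal check station ready: slide the green cup carrier, with its sealed cup standing in it, cup end first along the fence into the dock until it is fully home and the spring catch has clicked behind its upright metal front plate. Then tip the clear hood over the cup until it is shut. Keep the cup upright in its nest, leave the film roll, the other cup and the marker alone, and let go of everything.

Things in the scene. Friction and masses are not known exactly. Their poses are not given: they have to be found in the camera images.
- dock: Aluminium seal check dock, fixed to the worktop. Origin on the worktop, mid-mouth; x is the way in, z up. The carrier slides on the worktop itself, between a long fence at -y and a short rail at +y. End stop face at x = 151.5 mm. The spring catch is at the +y side of the mouth (x -38 to 5, y 50 to 125 mm, 38 mm high). A black block with a gauge stands outside the fence at x 92 to 158, y -79 to -141 mm, 60 mm high.
- dock_fence (a point): Outer end of the straight fence, top of its inner face, at dock x = -190, y = -49 mm, 24 mm up. The fence runs along dock x from here to the end stop and is 13 mm thick. From dock x = 20 mm inward a lip 22 to 27 mm above the worktop reaches over it to y = -42 mm.
- dock_rail (a point): Start of the rail opposite the fence, top of its inner face, at dock x = 35, y = 49.5 mm, 27 mm up; the rail runs on to the end stop. A slanted lead-in stands before it (from dock x = 16, y = 63 mm). A lip 22 to 27 mm above the worktop reaches over it to y = 42 mm.
- carrier: Loose green cup carrier, 0.33 to 0.55 kg: slab 150 x 96 x 20 mm (x -75 to 75, y -48 to 48 mm), origin mid-underside, +x its lead end (corners cut off by 12 mm), z up. Fully home its origin is at dock x = 71 to 76.5 mm, y = -1 to 1 mm, its axes parallel to the dock's. Its ear pushes the catch aside in the last 30 mm of the way.
- carrier_push (a point): Middle of the back of the carrier's aluminium front plate, at carrier x = -75, y = 0, 26 mm up: push here. The plate stands at the tail, 12 mm thick, 52 mm high, y from -48 to 56 mm: on +y it overhangs the slab by an 8 mm ear. Fully home its back is at dock x = 0 (level with the mouth), within 4 mm.
- catch (a joint): Spring latch bolt of the dock (steel, slanted nose, red pull knob), m: 0 = at rest, the nose in the way of the ear; positive = pushed back out of the way along dock +y, about 0.007 as the ear passes; then it springs back to 0 behind the front plate. The carrier itself moves it when its front plate is pushed with about 10 to 15 N.
- hood (a joint): Hinge of the clear hood, rad: 0 = shut over the cup, 1.6 = open against its stop (starts 1.45 to 1.6). Once tipped below about 1.0 it falls shut by itself in about a second, damped; above about 1.1 it falls back open. It can shut only when the carrier is home.
- hood_hinge (a point): Middle of the hood's hinge line, which runs along dock y, at dock x = 163 mm, 40 mm above the worktop. The hood is 110 mm long, 82 mm wide and 69 mm high; its roof lies 56 mm off the hinge line. Fully open the roof is an upright face at about dock x = 220 mm, 40 to 150 mm above the worktop, looking away from the mouth; pushing it back toward the mouth tips the hood shut.
- hood_lip (a point): Middle of the black grip lip on the hood (56 mm wide along dock y, 10 mm thick, 20 mm long). Hood shut: it points back to the mouth, at dock x = 43 mm, 89 mm up. Hood fully open: it sticks up, at about dock x = 215 mm, 158 mm up (its top 168 mm up).
- test_cup: Sealed sample cup standing loose in the carrier's nest, 69 mm wide at the rim, 47 mm at the foot, 57 mm high, 0.09 kg; origin mid-underside, z up. Its top is 77 mm above the worktop.
- nest (a point): Middle of the floor of the carrier's nest, at carrier x = 35, y = 0, 20 mm above the worktop; a white collar 12 mm high and 63 mm wide stands round the cup's foot.
- film_roll_near: Bystander: brown film roll standing on end to the right of the work, 69 mm wide, 145 mm high; origin mid-underside.
- next_cup: Bystander: another sealed sample cup, 69 mm wide, 57 mm high, on the worktop left of the dock; origin mid-underside.
- marker: Bystander: green and white marker pen, 17 x 135 x 16 mm, lying on the worktop at the left; origin mid-underside, long along its y.
Mind the look-alikes: they are no part of the job. What is shaped like the test_cup but blue or brown is not meant.

How it is judged:
On the way:
1. the carrier is fully home with the catch sprung back behind its front plate, the hood still open (x of carrier in the frame of dock above 0.069 m and value of joint catch below 0.0025 m and value of joint hood above 0.6 rad), for 0.1 s.
At the end, for the whole second after the job is handed in: The carrier is home (origin over 69 mm past the mouth, within 5 mm of the dock's middle line, square to 0.06 rad, flat on the worktop) and at rest, the catch is sprung back (2.5 mm), the hood shut (0.05 rad), the cup upright (0.12 rad) within 8 mm of its nest's middle (x of carrier in the frame of dock above 0.069 m and y of carrier in the frame of dock between -0.005 and 0.005 m and z of carrier in the frame of dock below 0.004 m and angle between the x axis of carrier and the x axis of dock, either way round below 0.06 rad and value of joint catch below 0.0025 m and value of joint hood below 0.05 rad and horizontal distance between test_cup and nest below 0.008 m and angle between test_cup's own z axis and vertical below 0.12 rad and linear speed of carrier below 0.02 m/s); the robot touches nothing.
It fails at once if the test cup tips over or leaves its nest (angle between test_cup's own z axis and vertical above 0.4 rad or distance between test_cup and nest above 0.03 m).
It fails at once if the film roll, the other cup or the marker is moved more than 3 cm (distance of any of film_roll_near, next_cup, marker from where it was at the start of the episode above 0.03 m).
It also fails if it takes over 61 s, if anything falls off the work surface, if the arm or the gripper's body presses on something with over 40 N, if the wrist force passes 120 N, or if a joint passes its speed limit or range.

## Working session

There is one attempt and no reset: what is moved stays moved. The work goes in short steps, Python scripts to look and compute and a tool call to move; the robot and the scene stay as the last step left them, time stands still between calls to the robot, and variables do not carry over. Pictures are saved under pics/ and viewed, at most 14 in all, crops included, and the job is handed in when it is done.

Besides the shell and the picture viewer there is one more tool, called after ">>>" as name(argument=value, ...) on one line, values as JSON. send_rows: Moves the arm, as the interface text tells. Its arguments: {"type":"object","properties":{"xyz":{"type":"array"},"delta_rot":{"type":"array"},"gripper":{"type":"number"},"force":{"type":"number"}},"required":["xyz","delta_rot"]}

```bash
mkdir -p pics; cat > h.py <<'E'
import numpy as np, cv2
from rig import readout, viewer, order, manip
def grab(n):
    im=viewer.get_image(n); np.savez('/tmp/%s.npz'%n,**im); return im
def world(im,u,v,d=None,z=None):
    u=np.atleast_1d(u).astype(float);v=np.atleast_1d(v).astype(float)
    K=im['K'];T=np.linalg.inv(im['camera_from_world'])
    r=np.stack([(u-K[0,2])/K[0,0],-(v-K[1,2])/K[1,1],-np.ones_like(u)],1)
    R=r@T[:3,:3].T;o=T[:3,3]
    s=np.asarray(d) if d is not None else (z-o[2])/R[:,2]
    return o+R*np.reshape(s,(-1,1))
def cloud(im):
    v,u=np.mgrid[:420,:560]
    return world(im,u.ravel(),v.ravel(),d=im['depth'].ravel()).reshape(420,560,3)
E
python3 - <<'E'
from h import *
ims=[grab(n) for n in('scene','side')]
for n,im in zip('ab',ims):
    cv2.imwrite(f'pics/{n}.png',cv2.resize(im['color'][:,:,::-1],(800,600)))
    T=np.linalg.inv(im['camera_from_world']);print(T[:3,3],-T[:3,2],im['K'][0,0],(im['depth']>0).mean())
print(readout.get_state())
E
```

```text
[-0.39234818  0.81258246  0.98340515] [ 0.58510691 -0.59532003 -0.55067592] 433.77253880661317 0.9846683673469387
[-0.06799287 -1.04824072  0.66385007] [ 0.47357371  0.75020094 -0.46143958] 383.03636574921364 0.9309268707482993
{'clock': 0.1, 'qpos': array([-1.21000010e-01,  2.76510058e-01,  1.50601489e+00, -1.49853669e-05,
        1.36067392e+00, -1.21040847e-01]), 'qd': array([-0.0013381 , -0.00040623, -0.00104311, -0.00015649, -0.002391  ,
        0.00117729]), 'effort': array([ 1.55745878e-03, -4.17697620e+01, -2.46405226e+01, -1.74112388e-04,
        5.80947395e-03,  2.85749664e-07]), 'position': array([5.74532287e-01, 4.60947842e-05, 2.30535241e-01]), 'ee_rot': array([-6.27768433e-04,  7.07091006e-01,  7.07122100e-01, -5.00938769e-04]), 'contact_force': array([ 0.27310615,  0.38605946, -0.71107704]), 'moment': array([ 0.05241458,  0.08759464, -0.03732829]), 'gripper_force': 0.0, 'width': 0.08542051678185031}
```

View pics/a.png

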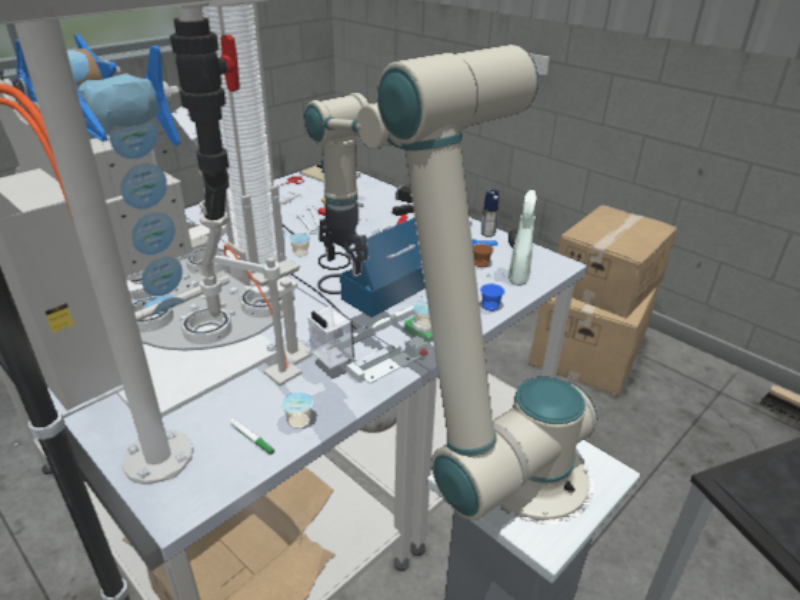

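View pics/b.png

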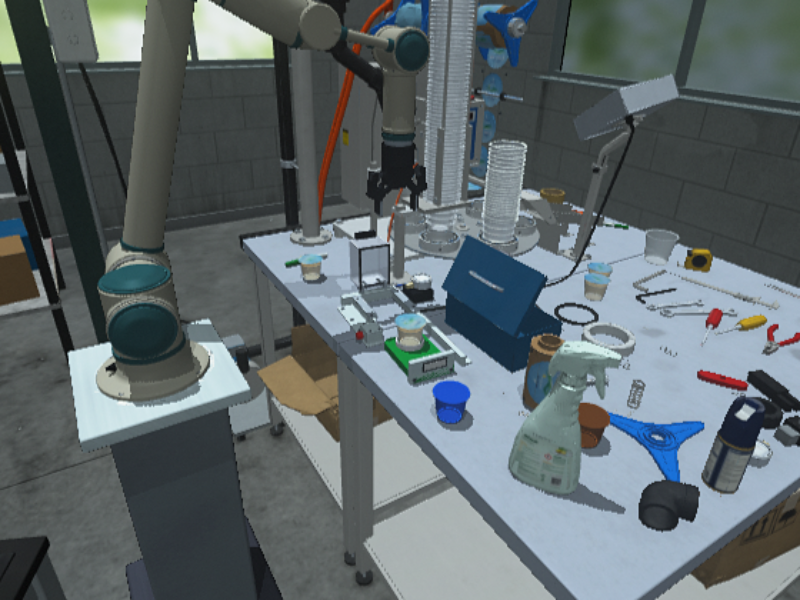

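The side picture shows the green carrier at about (415,350), the dock at (370,300) with its hood open at (375,265), and the catch knob at (360,337). The blue toolbox is at (500,310). Next I'll look closer and build a top-down map.

```bash
python3 - <<'E'
from h import *
im=dict(np.load('/tmp/side.npz')); w=grab('wrist')
c=im['color'][150:290,215:400,::-1]
a=cv2.resize(c,(793,600),interpolation=cv2.INTER_CUBIC);cv2.imwrite('pics/c.png',a)
cv2.imwrite('pics/w.png',w['color'][:,:,::-1])
# topdown map: x 0.2..0.8 up, y -0.4..0.4 left
M=np.zeros((600,800,3),np.uint8);H=np.full((600,800),-1.)
for I in(im,w):
    P=cloud(I);ok=(I['depth']>0)&(P[...,2]>-.01)&(P[...,2]<.2)
    p=P[ok];col=I['color'][ok]
    r=((.8-p[:,0])*1000).astype(int);q=((.4-p[:,1])*1000).astype(int)
    k=(r>=0)&(r<600)&(q>=0)&(q<800)
    o=np.argsort(p[k][:,2]);M[r[k][o],q[k][o]]=col[k][o]
M=cv2.dilate(M,np.ones((3,3)))
for i in range(0,800,100):cv2.line(M,(i,0),(i,599),(0,255,255),1);cv2.line(M,(0,min(i,599)),(799,min(i,599)),(0,255,255),1)
cv2.imwrite('pics/m.png',M[:,:,::-1])
P=cloud(im);hsv=cv2.cvtColor(im['color'],cv2.COLOR_RGB2HSV)
g=(hsv[...,0]>45)&(hsv[...,0]<75)&(hsv[...,1]>150)&(hsv[...,2]>60)
k=g&(abs(P[...,0]-.55)<.3)&(abs(P[...,1]+.1)<.3)
print(k.sum(),np.percentile(P[k],[2,50,98],axis=0))
E
```

```text
335 [[ 0.43628091 -0.27347446  0.00504334]
 [ 0.45995448 -0.23662983  0.01801307]
 [ 0.53326841 -0.17058591  0.020339  ]]
```

View pics/c.png

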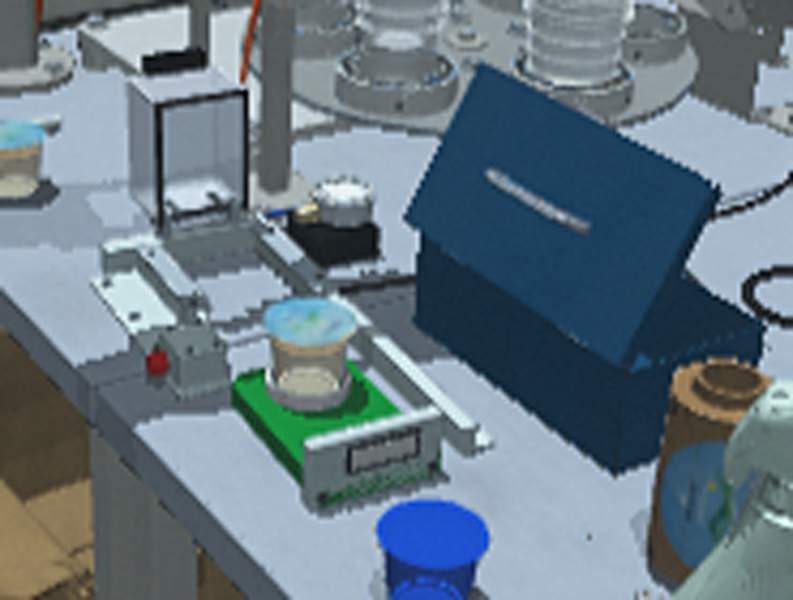

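View pics/m.png

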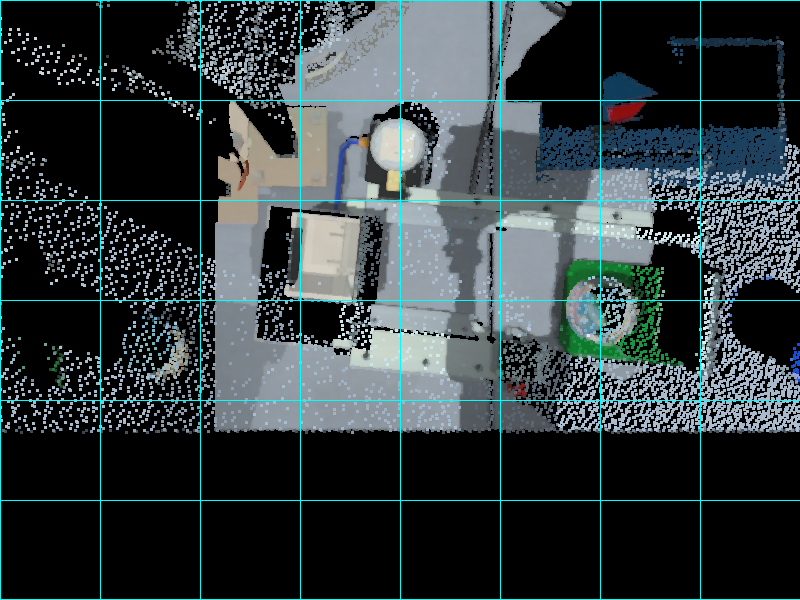

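View pics/w.png

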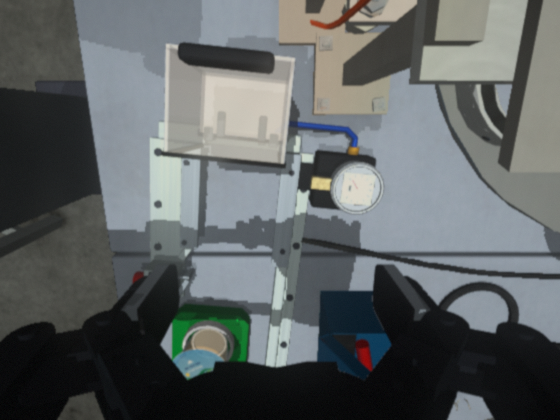

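The crop shows the carrier on the worktop, square-ish, away from the fence, with its plate facing the camera. The map puts the carrier near (0.49,-0.22), and the fence runs from about (0.58,-0.25) to (0.60,0.0). The hood is open at y≈0.07, and wrist image up is world +y. Next I'll fit lines to these.

```bash
python3 - <<'E'
from h import *
s=dict(np.load('/tmp/side.npz'));w=dict(np.load('/tmp/wrist.npz'))
np.set_printoptions(precision=4,suppress=True)
T=np.linalg.inv(w['camera_from_world']);print('wcam',T[:3,3],-T[:3,2])
for n,I in(('w',w),('s',s)):
    P=cloud(I);ok=I['depth']>0
    f=ok&(P[...,2]>.019)&(P[...,2]<.030)&(P[...,0]>.4)&(P[...,0]<.66)
    tab=ok&(abs(P[...,2])<.01)&(abs(P[...,0]-.5)<.1)&(abs(P[...,1]+.05)<.15);print(n,'table z',np.median(P[tab][:,2]))
    p=P[f]
    for y in np.arange(-.30,.13,.02):
        k=p[abs(p[:,1]-y)<.004]
        a=k[k[:,0]>.54];b=k[k[:,0]<.54]
        st=lambda q:(q[:,0].min(),q[:,0].max(),np.median(q[:,2]),len(q)) if len(q) else None
        print(n,round(y,3),'fence',np.array(st(a)),'low',np.array(st(b)))
P=cloud(s)
for nm,(x0,x1,y0,y1) in dict(tool=(.6,.8,-.4,-.13),right=(.4,.8,-.7,-.34),hood=(.45,.62,.03,.13)).items():
    k=(s['depth']>0)&(P[...,0]>x0)&(P[...,0]<x1)&(P[...,1]>y0)&(P[...,1]<y1);q=P[k];i=q[:,2].argmax();print(nm,q[i])
h=cv2.cvtColor(s['color'],cv2.COLOR_RGB2HSV)
# plate: points z .03-.06 near tail
k=(P[...,2]>.025)&(P[...,2]<.06)&(P[...,1]<-.28)&(P[...,1]>-.36)&(P[...,0]>.40)&(P[...,0]<.58)
q=P[k];print('plate',k.sum(),np.percentile(q,[2,50,98],axis=0));
E
```

```text
wcam [0.5745 0.0703 0.3729] [-0.0016 -0.2743 -0.9617]
w table z 0.0001282003462884096
w -0.3 fence None low None
w -0.28 fence None low None
w -0.26 fence None low None
w -0.24 fence None low None
w -0.22 fence [ 0.5619  0.5746  0.0235 52.    ] low [ 0.4412  0.5364  0.0198 98.    ]
w -0.2 fence [ 0.5646  0.6598  0.0234 87.    ] low [  0.4433   0.5382   0.02   140.    ]
w -0.18 fence [ 0.5659  0.6301  0.0237 68.    ] low [  0.4448   0.5399   0.0203 299.    ]
w -0.16 fence [ 0.5685  0.6299  0.0238 70.    ] low [ 0.4527  0.5241  0.0198 92.    ]
w -0.14 fence [  0.5698   0.6595   0.024  193.    ] low None
w -0.12 fence [ 0.5722  0.5853  0.0236 68.    ] low [ 0.4573  0.4706  0.0266 38.    ]
w -0.1 fence [ 0.5746  0.5863  0.0238 59.    ] low [ 0.4248  0.4613  0.024  40.    ]
w -0.08 fence [  0.57     0.5894   0.0271 109.    ] low [ 0.4618  0.476   0.0236 57.    ]
w -0.06 fence [  0.5712   0.5915   0.0268 123.    ] low [  0.4665   0.4867   0.0267 128.    ]
w -0.04 fence [  0.5735   0.5935   0.0269 127.    ] low [  0.468    0.4884   0.0268 129.    ]
w -0.02 fence [  0.5757   0.6397   0.0276 
[... 1653 characters left out ...]
  ]
s -0.02 fence [ 0.5744  0.6557  0.0267 23.    ] low [0.4695 0.4898 0.0255 7.    ]
s 0.0 fence [ 0.5781  0.6331  0.0243 11.    ] low [0.47   0.4895 0.0252 7.    ]
s 0.02 fence [ 0.579   0.6171  0.0232 10.    ] low [0.4744 0.4899 0.0255 8.    ]
s 0.04 fence [ 0.5403  0.5968  0.0238 22.    ] low [ 0.4754  0.5369  0.0242 28.    ]
s 0.06 fence None low [ 0.4526  0.5314  0.0249 13.    ]
s 0.08 fence None low None
s 0.1 fence [0.6396 0.6583 0.0234 9.    ] low None
s 0.12 fence [0.6409 0.6423 0.0238 3.    ] low None
tool [ 0.6792 -0.2754  0.2176]
right [ 0.4885 -0.6463  0.2586]
hood [0.5843 0.0375 0.6344]
plate 308 [[ 0.4249 -0.318   0.0256]
 [ 0.4713 -0.3116  0.0418]
 [ 0.5237 -0.3019  0.0522]]
```

>>> send_rows(xyz=[[-0.02, -0.045, 0.02], [-0.02, -0.045, 0.02], [-0.02, -0.045, 0.02], [-0.01, -0.045, 0.02], [0, -0.04, 0.02], [0, 0, 0], [0, 0, 0]], delta_rot=[[0, 0, 0], [0, 0, 0], [0, 0, 0], [0, 0, 0], [0, 0, 0], [0, 0, 0], [0, 0, 0]])

```text
clock: 0.85
position: [0.5084, -0.2124, 0.3275]
ee_rot: [-0.0, 0.708, 0.706, 0.0]
contact_force: [0.5, -0.2, 0.1]
width: 0.0853
gripper_force: 0.0
```

```bash
python3 - <<'E'
from h import *
np.set_printoptions(precision=4,suppress=True)
w=grab('wrist');cv2.imwrite('pics/w2.png',w['color'][:,:,::-1])
P=cloud(w);z=P[...,2];ok=w['depth']>0
k=ok&(z>.044)&(z<.058)&(P[...,0]>.40)&(P[...,0]<.56)&(P[...,1]<-.27)&(P[...,1]>-.35)
q=P[k][:,:2].astype(np.float32);print(len(q))
if len(q)>5: r=cv2.minAreaRect(q*1000);print('platetop',r,cv2.boxPoints(r))
h=cv2.cvtColor(w['color'],cv2.COLOR_RGB2HSV)
g=ok&(h[...,0]>45)&(h[...,0]<75)&(h[...,1]>150)&(abs(z-.02)<.004)&(P[...,0]<.56)&(P[...,0]>.41)
p=P[g]
for lo,hi in((-.27,-.17),):
    E=[[y,*np.percentile(p[abs(p[:,1]-y)<.003][:,0],[0,100])] for y in np.arange(lo,hi,.01) if (abs(p[:,1]-y)<.003).sum()>3]
    E=np.array(E);print(E)
print('green ymax/min',p[:,1].max(),p[:,1].min())
# fence edges
F=ok&(z>.021)&(z<.030)&(P[...,0]>.545)&(P[...,0]<.61)
f=P[F]
A=np.array([[y,f[abs(f[:,1]-y)<.003][:,0].min()] for y in np.arange(-.29,-.10,.01) if (abs(f[:,1]-y)<.003).any()])
print('fence fit',np.polyfit(A[:,0],A[:,1],1),A[[0,-1]]);print('fence ymin',f[:,1].min())
L=f[f[:,2]>.0255];print('lip ymin',np.sort(L[:,1])[:5], L[np.argmin(L[:,1])])
B=np.array([[y,L[abs(L[:,1]-y)<.003][:,0].min()] for y in np.arange(-.08,.0,.01) if (abs(L[:,1]-y)<.003).any()]);print('lip fit',np.polyfit(B[:,0],B[:,1],1))
r=ok&(z>.024)&(z<.030)&(P[...,0]>.455)&(P[...,0]<.50)&(P[...,1]>-.12)
r=P[r];B=np.array([[y,r[abs(r[:,1]-y)<.003][:,0].max(),r[abs(r[:,1]-y)<.003][:,0].min()] for y in np.arange(-.10,.02,.01) if (abs(r[:,1]-y)<.003).any()]);print('rail',B)
c=P[ok&(z>.03)&(z<.042)&(P[...,0]>.36)&(P[...,0]<.47)&(P[...,1]>-.2)&(P[...,1]<0)];print('catch',np.percentile(c,[1,50,99],axis=0))
t=P[ok&(z>.07)&(z<.08)&(P[...,0]>.42)&(P[...,0]<.58)&(P[...,1]<-.1)];print('cup',np.percentile(t,[1,99],axis=0))
E
```

```text
706
platetop ((476.9088439941406, -304.7232971191406), (12.605504989624023, 103.39900970458984), 84.57496643066406) [[ 424.845  -306.11  ]
 [ 527.7809 -315.8857]
 [ 528.9727 -303.3366]
 [ 426.0368 -293.5609]]
[[-0.27    0.4377  0.5289]
 [-0.26    0.4395  0.5317]
 [-0.25    0.4399  0.5329]
 [-0.24    0.4403  0.5329]
 [-0.23    0.4479  0.5342]
 [-0.22    0.5271  0.5353]
 [-0.21    0.4443  0.5353]
 [-0.2     0.4448  0.5365]
 [-0.19    0.4465  0.5377]
 [-0.18    0.4537  0.5375]]
green ymax/min -0.16182566888032612 -0.2956904002056973
fence fit [0.1029 0.5848] [[-0.29    0.5548]
 [-0.11    0.5734]]
fence ymin -0.48666081978989717
lip ymin [-0.4867 -0.4831 -0.4811 -0.4805 -0.4788] [ 0.5768 -0.4867  0.0258]
lip fit [0.0907 0.5774]
rail [[-0.1     0.4614  0.4612]
 [-0.08    0.4756  0.4642]
 [-0.07    0.4847  0.4659]
 [-0.06    0.4861  0.4661]
 [-0.05    0.4874  0.4677]
 [-0.04    0.4877  0.4679]
 [-0.03    0.489   0.4696]
 [-0.02    0.4903  0.471 ]
 [-0.01    0.4916  0.4713]]
catch [[ 0.422  -0.1401  0.0315]
 [ 0.441  -0.1183  0.034 ]
 [ 0.4604 -0.0972  0.0375]]
cup [[ 0.4587 -0.235   0.0744]
 [ 0.5234 -0.1698  0.0782]]
```

View pics/w2.png

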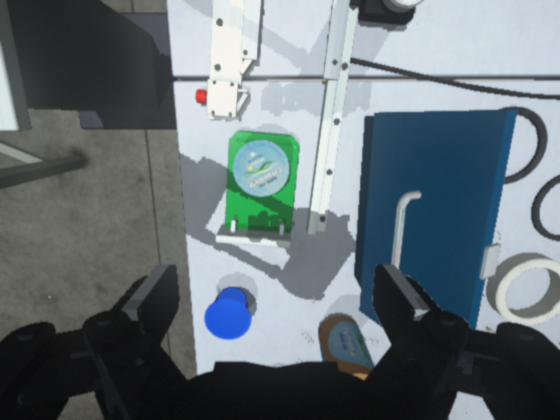

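The wrist view shows the carrier (265,190), plate (255,237), fence (325,160), catch (225,100) and blue cup (228,310). These positions agree with the sizes given. I'll grip the plate across its thickness, which means turning the tool about 85°.

>>> send_rows(xyz=[[-0.003, -0.01, -0.01], [-0.003, -0.01, -0.012], [-0.003, -0.01, -0.013], [-0.003, -0.01, -0.015], [-0.003, -0.01, -0.015], [-0.003, -0.01, -0.015], [-0.003, -0.01, -0.015], [-0.003, -0.01, -0.015], [-0.002, -0.007, -0.015], [-0.001, -0.005, -0.015], [0, 0, 0], [0, 0, 0]], delta_rot=[[0, 0, 8.457], [0, 0, 8.457], [0, 0, 8.457], [0, 0, 8.457], [0, 0, 8.457], [0, 0, 8.457], [0, 0, 8.457], [0, 0, 8.457], [0, 0, 8.457], [0, 0, 8.457], [0, 0, 0], [0, 0, 0]], gripper=0.04, force=30)

```text
clock: 2.1
position: [0.4817, -0.3022, 0.1872]
ee_rot: [-0.001, 0.048, 0.999, 0.001]
contact_force: [-0.3, -0.4, 0.8]
width: 0.0399
gripper_force: 0.0
```

```bash
python3 - <<'E'
from h import *
from scipy.spatial.transform import Rotation as R
s=readout.get_state();q=s['ee_rot'];print(s['position'],R.from_quat(np.r_[q[1:],q[0]]).as_matrix().round(4),s['qpos'].round(3),s['width'])
E
```

```text
[ 0.48169973 -0.30222136  0.18717011] [[-0.9954  0.0963 -0.0011]
 [ 0.0963  0.9954  0.0017]
 [ 0.0013  0.0016 -1.    ]] [-6.830e-01  2.950e-01  1.590e+00  1.000e-03  1.259e+00 -2.158e+00] 0.03994933552051022
```

>>> send_rows(xyz=[[0, -0.0025, -0.03], [0, 0, -0.035], [0, 0, -0.035], [0, 0, -0.03], [0, 0, -0.02], [0, 0, -0.01], [0, 0, 0], [0, 0, 0]], delta_rot=[[0, 0, 0], [0, 0, 0], [0, 0, 0], [0, 0, 0], [0, 0, 0], [0, 0, 0], [0, 0, 0], [0, 0, 0]])

```text
clock: 2.9
position: [0.4827, -0.3066, 0.0288]
ee_rot: [0.001, 0.048, 0.999, -0.001]
contact_force: [-0.6, -0.1, -0.3]
width: 0.04
gripper_force: 0.0
```

>>> send_rows(xyz=[[0, 0, 0], [0, 0, 0], [0, 0, 0], [0, 0, 0], [0, 0, 0], [0, 0, 0]], delta_rot=[[0, 0, 0], [0, 0, 0], [0, 0, 0], [0, 0, 0], [0, 0, 0], [0, 0, 0]], gripper=0.0, force=30)

```text
clock: 3.5
position: [0.4824, -0.3067, 0.0291]
ee_rot: [0.001, 0.047, 0.999, -0.001]
contact_force: [0.0, 2.3, 6.7]
width: 0.0117
gripper_force: 31.4
```

>>> send_rows(xyz=[[0.005, -0.0005, 0], [0.006, -0.0006, 0], [0.006, -0.0006, 0], [0.0055, -0.0006, 0], [0, 0, 0], [0.0016, 0.0149, 0], [0.0016, 0.0149, 0], [0.0011, 0.0099, 0], [0, 0, 0], [0, 0, 0]], delta_rot=[[0, 0, 0], [0, 0, -0.3], [0, 0, -0.3], [0, 0, 0], [0, 0, 0], [0, 0, 0], [0, 0, 0], [0, 0, 0], [0, 0, 0], [0, 0, 0]])

```text
clock: 4.5
position: [0.5097, -0.2682, 0.0291]
ee_rot: [0.001, 0.053, 0.999, -0.0]
contact_force: [0.4, 0.3, 8.5]
width: 0.0114
gripper_force: 31.6
```

```bash
cat > m.py <<'E'
from h import *
np.set_printoptions(precision=4,suppress=True)
O=np.array([.5241,-.112]);a=np.array([.1037,.9946])
for n in('side','wrist','scene'):
    I=grab(n);P=cloud(I);ok=I['depth']>0;h=cv2.cvtColor(I['color'],cv2.COLOR_RGB2HSV)
    X=(P[...,:2]-O)@a;Y=(P[...,:2]-O)@np.array([-a[1],a[0]]);z=P[...,2]
    g=ok&(h[...,0]>45)&(h[...,0]<75)&(h[...,1]>120)&(abs(z-.019)<.005)&(abs(Y)<.09)&(X>-.3)&(X<.17)
    if g.sum()<20: print(n,'few',g.sum());continue
    print(n,g.sum(),'X',np.percentile(X[g],[.5,99.5]),'Y',np.percentile(Y[g],[.5,99.5]))
    for x in np.arange(-.14,.15,.02):
        k=g&(abs(X-x)<.005)
        if k.sum()>8: print('  x %.2f'%x,'Y',np.percentile(Y[k],[0,3,97,100]))
    f=ok&(z>.020)&(z<.032)&(Y<-.038)&(Y>-.066)&(X>-.22)&(X<.13)
    for x in np.arange(-.2,.13,.04):
        k=f&(abs(X-x)<.008)
        if k.sum()>5: print('  fence %.2f'%x,np.percentile(Y[k],[3,97]))
    c=ok&(z>.070)&(z<.081)&(abs(Y)<.06)&(X<.12);print('  cuptop',np.percentile(X[c],[1,99]),np.percentile(Y[c],[1,99]))
E
python3 m.py; python3 -c "
from h import *
cv2.imwrite('pics/w3.png',np.load('/tmp/wrist.npz')['color'][:,:,::-1])"
```

```text
side 207 X [-0.1628 -0.0139] Y [-0.0243  0.0491]
  x -0.10 Y [-0.0155 -0.0131  0.0477  0.049 ]
  x -0.08 Y [-0.0262 -0.025   0.0482  0.0482]
  x -0.06 Y [0.0286 0.0295 0.0485 0.0491]
  x -0.04 Y [0.0334 0.0334 0.0476 0.0478]
  fence -0.16 [-0.0564 -0.0408]
  fence 0.08 [-0.0591 -0.0406]
  fence 0.12 [-0.0567 -0.0404]
  cuptop [-0.557  -0.0247] [-0.0332  0.0324]
wrist 23899 X [-0.1476 -0.0219] Y [-0.0438  0.0475]
  x -0.14 Y [-0.0027 -0.      0.0471  0.0478]
  x -0.12 Y [-0.0272 -0.0237  0.0464  0.0477]
  x -0.10 Y [-0.0253 -0.0204  0.0464  0.0477]
  x -0.08 Y [-0.0372 -0.0326  0.0467  0.0476]
  x -0.06 Y [-0.0481 -0.0451  0.0472  0.0476]
  x -0.04 Y [0.0205 0.0221 0.0473 0.0476]
  x -0.02 Y [0.0166 0.0184 0.0421 0.0468]
  fence -0.16 [-0.0594 -0.0487]
  fence -0.08 [-0.0615 -0.0537]
  fence -0.04 [-0.0503 -0.0472]
  cuptop [-0.1909 -0.0574] [-0.0233  0.028 ]
scene 59 X [-0.0417 -0.0113] Y [-0.0443  0.0472]
  x -0.02 Y [-0.0353 -0.0313  0.0355  0.0376]
  fence -0.04 [-0.0564 -0.0388]
  fence 0.00 [-0.0575 -0.043 ]
  fence 0.04 [-0.0577 -0.0383]
  fence 0.08 [-0.057  -0.0402]
  cuptop [-1.7861 -0.0241] [-0.0554  0.0553]
```

View pics/w3.png

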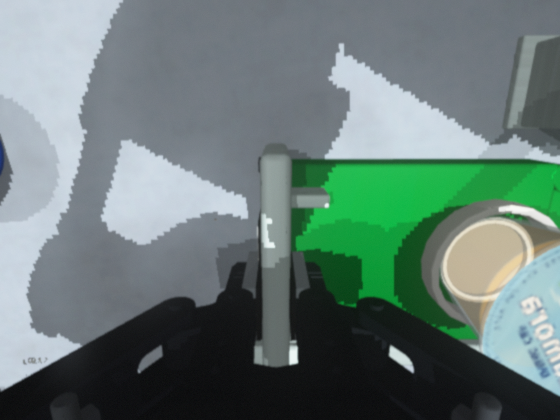

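The plate is held mid-width. The carrier is square, its y is about -0.3 mm, and its lead is at the mouth. I'll slide it in, watching the force.

>>> send_rows(xyz=[[0.0012, 0.0119, 0], [0.0013, 0.012, 0], [0.0012, 0.0119, 0], [0.0013, 0.0119, 0], [0.0012, 0.0119, 0], [0, 0, 0]], delta_rot=[[0, 0, 0], [0, 0, 0], [0, 0, 0], [0, 0, 0], [0, 0, 0], [0, 0, 0]])

```text
clock: 5.25
position: [0.5158, -0.2084, 0.0291]
ee_rot: [0.001, 0.052, 0.999, -0.0]
contact_force: [0.2, 0.3, 7.4]
width: 0.0114
gripper_force: 31.6
```

>>> send_rows(xyz=[[0.0009, 0.009, 0], [0.001, 0.009, 0], [0.0009, 0.009, 0], [0.001, 0.009, 0], [0.0009, 0.009, 0], [0, 0, 0]], delta_rot=[[0, 0, 0], [0, 0, 0], [0, 0, 0], [0, 0, 0], [0, 0, 0], [0, 0, 0]])

```text
clock: 5.85
position: [0.5205, -0.164, 0.0291]
ee_rot: [0.001, 0.052, 0.999, -0.001]
contact_force: [0.7, -1.4, 7.8]
width: 0.0113
gripper_force: 31.6
```

>>> send_rows(xyz=[[0.0008, 0.008, 0], [0.0008, 0.008, 0], [0.0006, 0.006, 0], [0, 0, 0]], delta_rot=[[0, 0, 0], [0, 0, 0], [0, 0, 0], [0, 0, 0]])

```text
clock: 6.25
position: [0.5227, -0.1424, 0.0291]
ee_rot: [0.002, 0.052, 0.999, -0.001]
contact_force: [-0.4, -3.2, 8.5]
width: 0.0111
gripper_force: 31.6
```

>>> send_rows(xyz=[[0.0005, 0.005, 0], [0.0005, 0.005, 0], [0.0005, 0.005, 0], [0.0005, 0.005, 0], [0, 0, 0]], delta_rot=[[0, 0, 0], [0, 0, 0], [0, 0, 0], [0, 0, 0], [0, 0, 0]])

```text
clock: 6.75
position: [0.5249, -0.124, 0.0291]
ee_rot: [0.002, 0.051, 0.999, -0.002]
contact_force: [0.0, -6.0, 7.1]
width: 0.0115
gripper_force: 31.5
```

>>> send_rows(xyz=[[0.0004, 0.004, 0], [0.0004, 0.004, 0], [0.0004, 0.004, 0], [0, 0, 0]], delta_rot=[[0, 0, 0], [0, 0, 0], [0, 0, 0], [0, 0, 0]])

```text
clock: 7.15
position: [0.5261, -0.1119, 0.0291]
ee_rot: [0.002, 0.052, 0.999, -0.002]
contact_force: [-0.5, -6.6, 6.3]
width: 0.0113
gripper_force: 31.5
```

>>> send_rows(xyz=[[0.0003, 0.003, 0], [0.0002, 0.002, 0], [0, 0, 0]], delta_rot=[[0, 0, 0], [0, 0, 0], [0, 0, 0]])

```text
clock: 7.45
position: [0.5265, -0.1067, 0.0291]
ee_rot: [0.002, 0.052, 0.999, -0.002]
contact_force: [-0.6, -6.9, 7.8]
width: 0.0109
gripper_force: 31.5
```

```bash
python3 m.py|grep -v fence
```

```text
side 70 X [0.0269 0.1481] Y [-0.0166  0.0477]
  x 0.08 Y [-0.0169 -0.0165  0.0345  0.0357]
  x 0.14 Y [0.0232 0.0234 0.0369 0.0377]
  cuptop [-0.5568  0.1176] [-0.0355  0.0327]
wrist 20840 X [0.0143 0.14  ] Y [-0.0412  0.047 ]
  x 0.02 Y [-0.0013  0.0014  0.0472  0.0479]
  x 0.04 Y [-0.0267 -0.0227  0.0406  0.0468]
  x 0.06 Y [-0.0239 -0.0199  0.0405  0.0422]
  x 0.08 Y [-0.0355 -0.0308  0.0406  0.0422]
  x 0.10 Y [-0.044  -0.0423  0.0415  0.0421]
  x 0.12 Y [0.0213 0.0224 0.0418 0.0422]
  x 0.14 Y [0.0175 0.0198 0.0412 0.0421]
  cuptop [-0.0285  0.1049] [-0.0228  0.0283]
scene 126 X [0.0143 0.1414] Y [-0.0324  0.0461]
  x 0.02 Y [-0.0264 -0.0246  0.0462  0.0471]
  x 0.04 Y [-0.0297 -0.0272  0.0301  0.0309]
  x 0.06 Y [-0.0152 -0.0086  0.0335  0.0345]
  cuptop [-1.7885  0.1198] [-0.0527  0.0523]
```

>>> send_rows(xyz=[[0.0002, 0.002, 0], [0, 0, 0]], delta_rot=[[0, 0, 0], [0, 0, 0]])

```text
clock: 7.8
position: [0.5266, -0.1045, 0.0291]
ee_rot: [0.002, 0.052, 0.999, -0.002]
contact_force: [-1.5, -5.0, 7.2]
width: 0.0112
gripper_force: 31.5
```

>>> send_rows(xyz=[[0.0001, 0.0015, 0], [0, 0, 0]], delta_rot=[[0, 0, 0], [0, 0, 0]])

```text
clock: 8.0
position: [0.5267, -0.1033, 0.0291]
ee_rot: [0.002, 0.052, 0.999, -0.002]
contact_force: [-0.4, -7.2, 6.9]
width: 0.0114
gripper_force: 31.5
```

>>> send_rows(xyz=[[0.0001, 0.0015, 0], [0, 0, 0]], delta_rot=[[0, 0, 0], [0, 0, 0]])

```text
clock: 8.2
position: [0.5269, -0.1034, 0.0291]
ee_rot: [0.002, 0.051, 0.999, -0.003]
contact_force: [-1.5, -10.9, 6.8]
width: 0.0114
gripper_force: 31.5
```

>>> send_rows(xyz=[[0.0002, 0.002, 0], [0, 0, 0]], delta_rot=[[0, 0, 0], [0, 0, 0]])

```text
clock: 8.4
position: [0.5269, -0.1033, 0.0291]
ee_rot: [0.002, 0.05, 0.999, -0.005]
contact_force: [-3.4, -18.4, 6.2]
width: 0.0116
gripper_force: 31.7
```

```bash
python3 -c "
from h import *
w=grab('wrist')['color'];s=grab('side')['color'][185:265,235:342]
o=np.hstack([cv2.resize(w,(400,300)),cv2.resize(s,(400,300),interpolation=cv2.INTER_CUBIC)])
cv2.imwrite('pics/w4.png',o[:,:,::-1])"
```

```text
(no output)
```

View pics/w4.png

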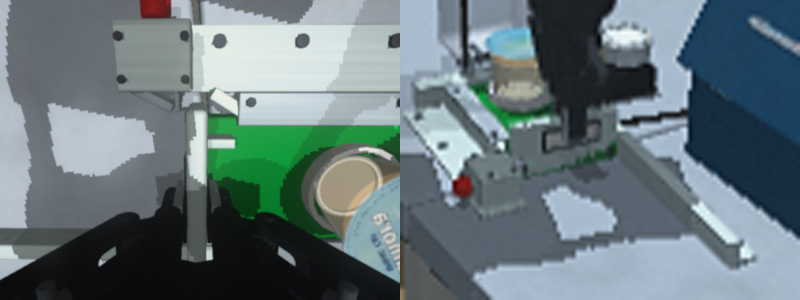

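```bash
cat > k.py <<'E'
from h import *
O=np.array([.5241,-.112]);a=np.array([.1037,.9946])
def knob(I):
    h=cv2.cvtColor(I['color'],cv2.COLOR_RGB2HSV);P=cloud(I)
    k=((h[...,0]<8)|(h[...,0]>172))&(h[...,1]>150)&(I['depth']>0)&(abs(P[...,0]-.4)<.05)&(abs(P[...,1]+.12)<.04)
    q=P[k];Y=(q[:,:2]-O)@np.array([-a[1],a[0]]);v,u=np.nonzero(k)
    return k.sum(),Y.mean(),np.percentile(Y,[5,95]),u.mean(),v.mean()
for f in('side','wrist'): print(f,'now',knob(dict(np.load(f'/tmp/{f}.npz'))))
E
python3 k.py; python3 -c "
from k import *
print('fresh',knob(grab('side')))"
```

```text
side now (np.int64(20), np.float64(0.11301676610865692), array([0.10754202, 0.11868834]), np.float64(251.25), np.float64(234.15))
wrist now (np.int64(931), np.float64(0.10832730580551801), array([0.10469111, 0.11193394]), np.float64(216.59613319011817), np.float64(10.989258861439312))
side now (np.int64(20), np.float64(0.11301676610865692), array([0.10754202, 0.11868834]), np.float64(251.25), np.float64(234.15))
wrist now (np.int64(931), np.float64(0.10832730580551801), array([0.10469111, 0.11193394]), np.float64(216.59613319011817), np.float64(10.989258861439312))
fresh (np.int64(20), np.float64(0.11275453291199586), array([0.10778603, 0.11780879]), np.float64(251.25), np.float64(234.15))
```

>>> send_rows(xyz=[[-0.0005, -0.004, 0], [0, 0, 0]], delta_rot=[[0, 0, 0], [0, 0, 0]])

```text
clock: 8.75
position: [0.5269, -0.1034, 0.0291]
ee_rot: [0.002, 0.052, 0.999, -0.001]
contact_force: [0.8, -4.1, 7.0]
width: 0.0113
gripper_force: 31.6
```

>>> send_rows(xyz=[[0, 0, 0], [0, 0, 0], [0, 0, 0], [0, 0, 0]], delta_rot=[[0, 0, 0], [0, 0, 0], [0, 0, 0], [0, 0, 0]], gripper=0.035)

```text
clock: 9.15
position: [0.5249, -0.1018, 0.0273]
ee_rot: [-0.001, 0.052, 0.999, 0.0]
contact_force: [0.1, -0.5, 0.4]
width: 0.0352
gripper_force: 0.0
```

```bash
python3 -c "
from k import *
print('fresh',knob(grab('side')),knob(grab('wrist')))"; python3 m.py|grep -v fence
```

```text
side now (np.int64(20), np.float64(0.11275453291199586), array([0.10778603, 0.11780879]), np.float64(251.25), np.float64(234.15))
wrist now (np.int64(931), np.float64(0.10832730580551801), array([0.10469111, 0.11193394]), np.float64(216.59613319011817), np.float64(10.989258861439312))
fresh (np.int64(20), np.float64(0.11277651685508591), array([0.10698164, 0.11871652]), np.float64(251.25), np.float64(234.15)) (np.int64(1199), np.float64(0.10912407733799694), array([0.10465156, 0.11361261]), np.float64(212.0608840700584), np.float64(13.97164303586322))
side 63 X [-0.0006  0.1469] Y [-0.0371  0.0391]
  x 0.08 Y [-0.0051 -0.0032  0.0352  0.0353]
  cuptop [-0.5569  0.1179] [-0.0328  0.0324]
wrist 19552 X [0.0171 0.1446] Y [-0.0295  0.047 ]
  x 0.02 Y [-0.0316 -0.0286  0.0465  0.0477]
  x 0.04 Y [-0.0012  0.002   0.0409  0.0465]
  x 0.06 Y [-0.0243 -0.0199  0.0402  0.0422]
  x 0.08 Y [-0.021  -0.0185  0.0407  0.0421]
  x 0.10 Y [-0.0233 -0.0204  0.0417  0.0422]
  x 0.12 Y [0.0216 0.0227 0.0417 0.0421]
  x 0.14 Y [0.0198 0.0222 0.0414 0.0419]
  cuptop [-0.0354  0.1076] [-0.0182  0.0287]
scene 117 X [0.0212 0.1421] Y [-0.037   0.0454]
  x 0.04 Y [-0.0347 -0.0314  0.0318  0.0324]
  x 0.06 Y [-0.0127 -0.0105  0.0327  0.0352]
  x 0.08 Y [0.0128 0.0132 0.0332 0.0344]
  cuptop [-1.7843  0.1182] [-0.0543  0.0397]
```

>>> send_rows(xyz=[[0, 0, 0.02], [0, 0, 0.04], [0, 0, 0.05], [0, 0, 0.05], [0, 0, 0.05], [0, 0, 0.02], [0, 0, 0]], delta_rot=[[0, 0, 0], [0, 0, 0], [0, 0, 0], [0, 0, 0], [0, 0, 0], [0, 0, 0], [0, 0, 0]])

```text
clock: 10.1
position: [0.5273, -0.1029, 0.2617]
ee_rot: [0.004, 0.053, 0.999, -0.001]
contact_force: [0.4, 0.8, -0.4]
width: 0.0353
gripper_force: 0.0
```

```bash
python3 - <<'E'
from k import *
def cen(c):
    h=cv2.cvtColor(c,cv2.COLOR_RGB2HSV);k=((h[...,0]<8)|(h[...,0]>172))&(h[...,1]>130)
    v,u=np.nonzero(k);m=(abs(u-352)<16)&(abs(v-335)<16)|(abs(u-360)<14)&(abs(v-337)<14);return m.sum(),u[m].mean(),v[m].mean()
b=cv2.imread('pics/b.png')[:,:,::-1].copy();s=grab('side');n=cv2.resize(s['color'],(800,600))
print('knob before',cen(b),'after',cen(n))
w=grab('wrist');P=cloud(w);z=P[...,2]
X=(P[...,:2]-O)@a;Y=(P[...,:2]-O)@np.array([-a[1],a[0]])
k=(w['depth']>0)&(z>.044)&(z<.058)&(X<.03)&(X>-.06)&(abs(Y)<.07)
r=cv2.minAreaRect((np.stack([X[k],Y[k]],1)*1000).astype(np.float32));print('plate',r)
k=(w['depth']>0)&(z>.07)&(z<.081)&(abs(Y)<.06)&(X>.0)&(X<.15);print('cup',np.percentile(X[k],[1,99]),np.percentile(Y[k],[1,99]))
# lip / hood from side+scene
for I in(s,grab('scene'),w):
    P=cloud(I);X=(P[...,:2]-O)@a;Y=(P[...,:2]-O)@np.array([-a[1],a[0]]);z=P[...,2]
    k=(I['depth']>0)&(X>.12)&(X<.30)&(abs(Y)<.05)&(z>.06)&(z<.2)
    if k.sum()>5: print('hood',k.sum(),np.percentile(X[k],[1,50,99]),np.percentile(Y[k],[1,99]),np.percentile(z[k],[1,99]))
    k&=I['color'].max(2)<50
    if k.sum()>5: print('lip',k.sum(),np.percentile(X[k],[1,50,99]),np.percentile(Y[k],[1,99]),np.percentile(z[k],[1,99]))
o=np.hstack([cv2.resize(w['color'],(400,300)),cv2.resize(s['color'][120:240,200:360],(400,300),interpolation=cv2.INTER_CUBIC)])
cv2.imwrite('pics/w5.png',o[:,:,::-1])
E
```

```text
side now (np.int64(20), np.float64(0.11325478261547506), array([0.10822057, 0.11748576]), np.float64(251.25), np.float64(234.15))
wrist now (np.int64(1183), np.float64(0.10900549609108556), array([0.10458925, 0.11342234]), np.float64(212.6720202874049), np.float64(13.789518174133558))
knob before (np.int64(42), np.float64(359.1190476190476), np.float64(334.7857142857143)) after (np.int64(38), np.float64(359.13157894736844), np.float64(334.63157894736844))
plate ((9.106413841247559, 3.0403366088867188), (12.315754890441895, 103.53840637207031), 0.08972533047199249)
cup [0.08129835 0.14522228] [-0.03128036  0.03197668]
hood 798 [0.12251499 0.19682201 0.29325398] [-0.04839935  0.04421835] [0.06145654 0.1841458 ]
lip 127 [0.14687584 0.15471081 0.214864  ] [-0.03776737  0.04464646] [0.06619941 0.1664042 ]
hood 1109 [0.12661295 0.20742867 0.29856745] [-0.04934311  0.0466787 ] [0.06181217 0.18969454]
lip 36 [0.21616529 0.21907202 0.22179513] [-0.01865145  0.03104337] [0.15457918 0.17209054]
hood 13189 [0.12205729 0.1835742  0.22152905] [-0.0397609   0.04189303] [0.06764274 0.16871472]
lip 2629 [0.1519994  0.21254723 0.21964429] [-0.03918229  0.04173166] [0.06839133 0.1693964 ]
```

View pics/w5.png

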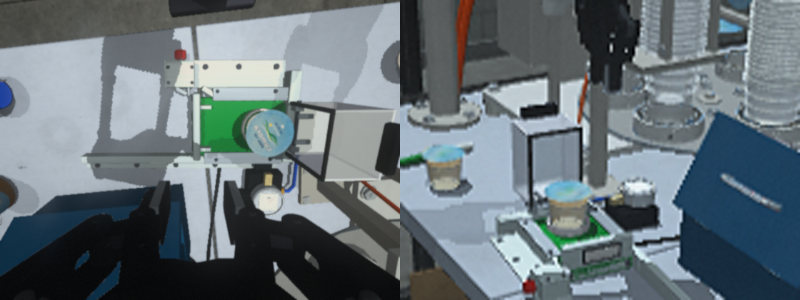

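Knob centroid is unchanged from rest, so the catch has sprung back, and the plate is square and home with the cup in its nest. Before reaching behind the hood, I'll check for obstacles there.

```bash
python3 - <<'E'
from h import *
O=np.array([.5241,-.112]);a=np.array([.1037,.9946])
A=[]
for n in('side','scene','wrist'):
    I=dict(np.load(f'/tmp/{n}.npz'));P=cloud(I);A.append(P[I['depth']>0])
p=np.vstack(A);X=(p[:,:2]-O)@a;Y=(p[:,:2]-O)@np.array([-a[1],a[0]])
H=np.zeros((16,18))
k=(X>.14)&(X<.50)&(Y>-.24)&(Y<.08)&(p[:,2]>.10)&(p[:,2]<.55)
print('rows Y from -.24 step .02; cols X from .14 step .02; cell = max z cm')
i=((Y[k]+.24)/.02).astype(int).clip(0,15);j=((X[k]-.14)/.02).astype(int).clip(0,17)
np.maximum.at(H,(i,j),p[k][:,2]*100);print(H.astype(int))
E
```

```text
rows Y from -.24 step .02; cols X from .14 step .02; cell = max z cm
[[ 0 21 54 37  0  0 47 54 27 27 11 10  0 54 54 54 54 54]
 [ 0 21 54 51 16 16 54 54 29 30 22  0 54  0 11 54 54 54]
 [ 0 28 54 54 54 54 54 53 29 29 22 28 31 22 11 11  0  0]
 [ 0 22 39 50 54 54 49 41 29 28 30 44 34 11 11 11  0  0]
 [ 0 22 22 22 22 21 22 24 25 41 36 44 44 10  0  0  0  0]
 [ 0 22 22 22 22 20 22 23 23 41 42 43 47  0  0  0  0  0]
 [ 0  0  0 20 22 22 16 20 29 50 52 53 52  0  0  0  0  0]
 [ 0  0  0 20 22 22 20 28 30 50 53 54 52  0  0  0  0  0]
 [ 0  0  0  0  0  0 29 31 30  0 53 54 51  0  0  0  0  0]
 [15 14 14  0  0  0 30 32 31  0 53 54 52 53  0  0  0  0]
 [15 15 15 17 16  0  0 30 30  0  0 54 54 54  0  0  0  0]
 [15 15 15 17 17  0  0  0  0  0  0 54 54 54  0  0  0  0]
 [15 15 15 17 17  0  0  0  0  0  0  0  0  0  0  0  0  0]
 [15 15 15 17 15  0  0  0  0  0  0  0  0  0  0  0  0  0]
 [15 15 15 15 15  0  0  0  0  0  0  0  0  0  0  0  0  0]
 [ 0  0  0  0  0  0  0  0  0  0  0  0  0  0  0  0  0  0]]
```

>>> send_rows(xyz=[[0, 0.025, 0], [0, 0.03, 0], [0, 0.03, 0], [0, 0.035, 0], [0, 0.035, 0], [0, 0.035, 0], [0.0005, 0.03, 0], [0, 0.0178, 0], [0, 0, 0], [0, 0, 0], [0, 0, 0]], delta_rot=[[0, 0, 0], [0, 0, 0], [0, 0, 0], [0, 0, 0], [0, 0, 0], [0, 0, 0], [0, 0, 0], [0, 0, 0], [0, 0, 0], [0, 0, 0], [0, 0, 0]], gripper=0.0)

```text
clock: 11.35
position: [0.5254, 0.1345, 0.2566]
ee_rot: [-0.001, 0.053, 0.999, -0.0]
contact_force: [-0.1, 0.9, 0.2]
width: 0.0001
gripper_force: 0.0
```

```bash
python3 - <<'E'
from h import *
s=grab('side')['color'][40:220,180:360];c=grab('scene')['color'][140:290,130:300]
w=grab('wrist')['color']
f=lambda x:cv2.resize(x,(400,300),interpolation=cv2.INTER_CUBIC)
cv2.imwrite('pics/w6.png',np.vstack([np.hstack([f(s),f(c)]),np.hstack([f(w),f(w)*0])])[:,:,::-1])
E
```

```text
(no output)
```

View pics/w6.png

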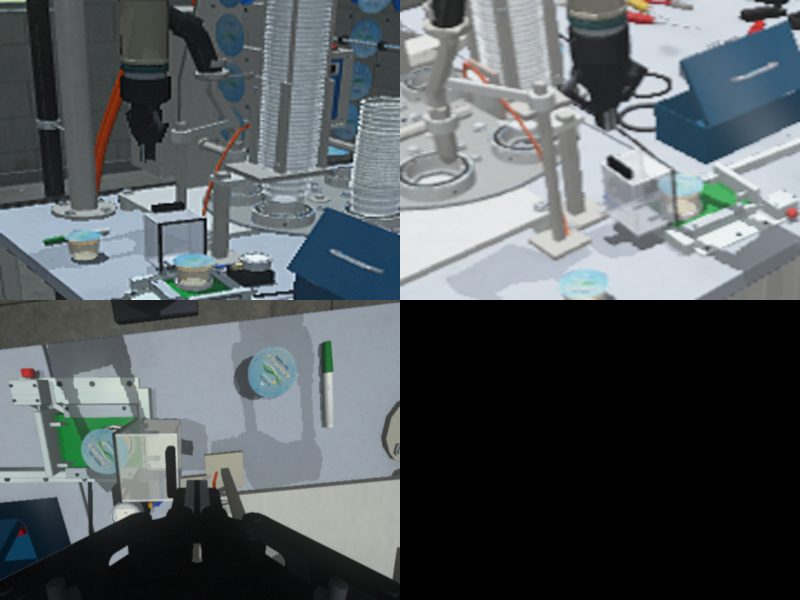

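The picture shows the post just right of the gripper at wrist px (228,480), and the fingers beyond the lip. To clear the post I'll shift to dock +y, then descend.

>>> send_rows(xyz=[[-0.006, 0.0006, 0], [-0.006, 0.0006, 0], [0, 0, -0.02], [0, 0, -0.02], [0, 0, -0.02], [0, 0, -0.01], [0, 0, 0]], delta_rot=[[0, 0, 0], [0, 0, 0], [0, 0, 0], [0, 0, 0], [0, 0, 0], [0, 0, 0], [0, 0, 0]])

```text
clock: 12.2
position: [0.5125, 0.1365, 0.1865]
ee_rot: [-0.001, 0.053, 0.999, -0.0]
contact_force: [-0.1, -0.4, 0.2]
width: -0.0002
gripper_force: 0.0
```

>>> send_rows(xyz=[[0, 0, -0.02], [0, 0, -0.02], [0, 0, -0.015], [0, 0, 0]], delta_rot=[[0, 0, 0], [0, 0, 0], [0, 0, 0], [0, 0, 0]])

```text
clock: 12.6
position: [0.5129, 0.1366, 0.1319]
ee_rot: [-0.001, 0.053, 0.999, -0.0]
contact_force: [-0.5, 1.1, 1.4]
width: 0.0001
gripper_force: 0.0
```

>>> send_rows(xyz=[[-0.0009, -0.009, 0], [-0.001, -0.01, 0], [-0.001, -0.01, 0], [-0.001, -0.01, 0], [-0.001, -0.01, 0], [0, 0, 0]], delta_rot=[[0, 0, 0], [0, 0, 0], [0, 0, 0], [0, 0, 0], [0, 0, 0], [0, 0, 0]])

```text
clock: 13.2
position: [0.51, 0.0859, 0.1346]
ee_rot: [0.002, 0.053, 0.999, -0.0]
contact_force: [0.2, 1.0, 0.5]
width: -0.0001
gripper_force: 0.0
```

>>> send_rows(xyz=[[-0.001, -0.01, 0], [-0.001, -0.01, 0], [-0.001, -0.01, 0], [-0.001, -0.01, 0], [0, 0, 0], [0, 0, 0]], delta_rot=[[0, 0, 0], [0, 0, 0], [0, 0, 0], [0, 0, 0], [0, 0, 0], [0, 0, 0]])

```text
clock: 13.8
position: [0.5047, 0.0473, 0.1324]
ee_rot: [-0.0, 0.053, 0.999, 0.0]
contact_force: [-0.2, -0.1, 0.2]
width: 0.0
gripper_force: 0.0
```

```bash
python3 - <<'E'
from h import *
s=grab('side')['color'][100:235,190:370];c=grab('scene')['color'][140:290,130:300]
f=lambda x:cv2.resize(x,(400,300),interpolation=cv2.INTER_CUBIC)
cv2.imwrite('pics/w7.png',np.hstack([f(s),f(c)])[:,:,::-1])
E
```

```text
(no output)
```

View pics/w7.png

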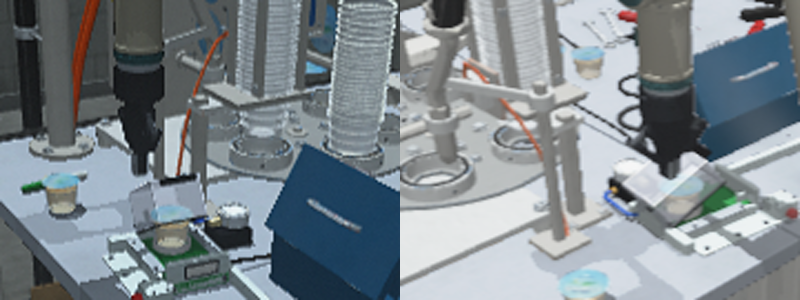

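The hood is well past its tipping point and falling, with no contact. I'll lift the tool away.

>>> send_rows(xyz=[[0, 0, 0.03], [0, 0, 0.04], [0, 0, 0.04], [0, 0, 0.02], [0, 0, 0], [0, 0, 0], [0, 0, 0], [0, 0, 0], [0, 0, 0], [0, 0, 0], [0, 0, 0], [0, 0, 0]], delta_rot=[[0, 0, 0], [0, 0, 0], [0, 0, 0], [0, 0, 0], [0, 0, 0], [0, 0, 0], [0, 0, 0], [0, 0, 0], [0, 0, 0], [0, 0, 0], [0, 0, 0], [0, 0, 0]])

```text
clock: 15.1
position: [0.5049, 0.0477, 0.2625]
ee_rot: [-0.0, 0.053, 0.999, 0.0]
contact_force: [-0.4, -0.1, -0.0]
width: -0.0002
gripper_force: 0.0
```

>>> send_rows(xyz=[[0, 0, 0], [0, 0, 0], [0, 0, 0], [0, 0, 0], [0, 0, 0], [0, 0, 0]], delta_rot=[[0, 0, 0], [0, 0, 0], [0, 0, 0], [0, 0, 0], [0, 0, 0], [0, 0, 0]])

```text
clock: 15.7
position: [0.5049, 0.0477, 0.2627]
ee_rot: [0.0, 0.053, 0.999, 0.0]
contact_force: [-0.1, 0.7, -0.4]
width: -0.0001
gripper_force: 0.0
```

```bash
python3 - <<'E'
from k import *
for n in('side','scene','wrist'):
    I=grab(n);P=cloud(I);X=(P[...,:2]-O)@a;Y=(P[...,:2]-O)@np.array([-a[1],a[0]]);z=P[...,2]
    k=(I['depth']>0)&(X>.02)&(X<.19)&(abs(Y)<.035)&(z>.06)&(z<.2)
    if k.sum()>5: print('hood',n,k.sum(),np.percentile(X[k],[1,50,99]),np.percentile(z[k],[1,50,99]))
    k&=(I['color'].max(2)<60)&(X<.075)
    if k.sum()>5: print(' lip',k.sum(),np.median(X[k]),np.percentile(z[k],[10,50,90]))
print(knob(dict(np.load('/tmp/side.npz'))))
s=np.load('/tmp/side.npz')['color'][140:245,220:360]
cv2.imwrite('pics/w8.png',cv2.resize(s,(800,600),interpolation=cv2.INTER_CUBIC)[:,:,::-1])
E
```

```text
side now (np.int64(20), np.float64(0.11315355196548496), array([0.10737915, 0.11881978]), np.float64(251.25), np.float64(234.15))
wrist now (np.int64(161), np.float64(0.11101403324684915), array([0.10565718, 0.11592426]), np.float64(37.8944099378882), np.float64(101.80745341614907))
hood side 440 [0.03127586 0.07204869 0.16084421] [0.06046749 0.09301076 0.09649046]
 lip 65 0.03768009705936294 [0.08682123 0.09094571 0.09249898]
hood scene 507 [0.03447554 0.11671728 0.1642741 ] [0.06171907 0.09714157 0.10164807]
 lip 24 0.04474802455880571 [0.09299811 0.09530546 0.09799403]
hood wrist 8198 [0.0377746  0.10210555 0.16503438] [0.09173913 0.09576512 0.09743197]
 lip 57 0.03920137240210521 [0.09128487 0.0934409  0.09441205]
(np.int64(20), np.float64(0.11289575575542077), array([0.10710182, 0.11830545]), np.float64(251.25), np.float64(234.15))
```

View pics/w8.png

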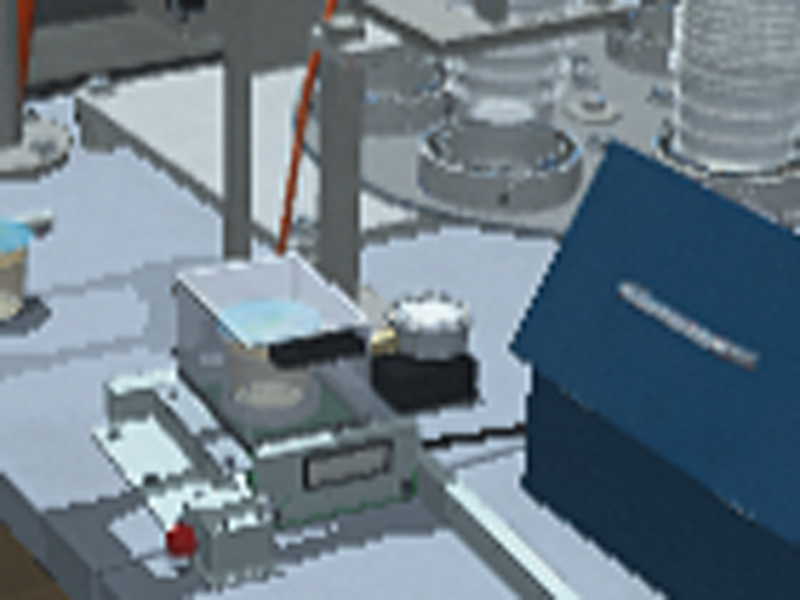

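The hood is shut over the upright cup, with its roof level at 96 mm as it should be. The catch is at rest and the robot is clear of everything.

```bash
python3 -c "
from rig import order
print(order.sign_off())"
```

```text
the job is handed in; nothing more can be done
None
```

The job is handed in: the carrier looks fully home with the catch sprung back, the hood is shut over the upright cup, and the robot is clear; I did not re-measure the film roll, other cup and marker at the end, and `sign_off` returned no verdict.

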